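Load a bridge blank into the sloping cradle

TASK

Load the dark ebony bridge blank that lies on the green table top into the sloping wooden cradle: hook one end of it under the steel lip at the cradle's low end, swing the other end down behind the head stop so that the blank lies flat on the bed, then turn the latch by its peg until it points straight down the bed over the blank, against its stop. Leave the other things on the table where they are.

Things in the scene. Friction and masses are not known exactly. Their poses are not given: they have to be found in the camera images.
- blank: Loose dark ebony bar, 160 mm long (its y), 30 mm wide (its x), 10 mm thick (its z), about 0.07 kg, lying flat on the green table top, to the right of the cradle (a similar bar on the raised wooden bench at the left is not meant). Origin: centre of its underside. Either end may be hooked and either face may be up.
- blank_mid (a point): Centre of the blank (5 mm above its origin).
- blank_end_a (a point): Centre of the blank's end face at its +y (80 mm from the middle).
- blank_end_b (a point): Centre of the blank's end face at its -y (80 mm from the middle).
- bed: Sloping bed of the fixed wooden cradle (foot 250 x 100 mm). Origin: middle of the 164 mm seat, on the bed's surface, 65 mm above the table. x runs up the slope (18 degrees, away from the robot, give or take the yaw), y across, z square to the bed. Between x = -52 and +52 mm it is only 24 mm wide, so fingers can straddle it and the blank.
- lip_edge (a point): Middle of the inner lower edge of the steel lip at the low end: bed x = -70 mm, 15 mm above the bed. The lip is 6 mm thick, 60 mm wide and overhangs the seat by 12 mm: the end wall's face is at bed x = -82 mm. Cheeks beside the seat run from x = -82 to -52 mm, 36 mm apart, 15 mm high.
- head_stop (a point): Middle of the upper edge of the head stop's face at the high end: bed x = +82 mm, 8 mm above the bed. Cheeks beside the seat run from x = +52 to +82 mm, 36 mm apart, 8 mm high; stop and cheeks are 60 mm wide overall.
- turn_latch (a joint): Angle (rad) of the steel turning latch at the high end: 0 = closed, at its stop, pointing down the slope over the blank; 1.2 to 1.7 at the start, pointing to the bed's +y side; range 0 to 1.75. Turns about bed z, stays where left, moves with about 1 N at the peg. Bar 18 mm wide, reaching 67 mm from the pivot, 12 to 19 mm above the bed.
- latch_pivot (a point): The latch's axis: on the bed's centre line at bed x = +98 mm, at the underside of the latch bar (12 mm above the bed surface). Fixed.
- latch_peg (a point): Centre of the top of the latch's round wooden peg, 14 mm in diameter, 36 mm tall above the bar, 50 mm from the pivot, standing square to the bed; its top is 55 mm above the bed surface. It moves with the latch: peg at pivot + 50 mm x (-cos q, +sin q) in bed x, y.
- strip: Bystander: loose light wooden strip, 130 x 16 x 12 mm, lying flat near the blank.
- sanding_block: Bystander: brown sanding block 112 x 67 x 30 mm.
- glue_bottle: Bystander: upright white glue bottle with a nozzle, 190 mm tall, 67 mm wide.
- yellow_bottle: Bystander: upright bottle 124 mm tall, 54 mm wide.
- block_plane: Bystander: small metal hand plane 155 x 42 x 60 mm.
- glue_cup_b: Bystander: small white cup with a stick in it, 60 x 82 x 73 mm.

How it is judged:
On the way, in this order (a step that is already met when the one before it is completed fails the run):
1. one end of the blank is under the lip (within 10 mm of the end wall) while the blank is still tilted more than 0.03 rad to the bed (angle between the z axis of blank and the z axis of bed, either way round above 0.03 rad and ((x of blank_end_a in the frame of bed between -0.09 and -0.072 m and z of blank_end_a in the frame of bed between -0.002 and 0.0135 m and y of blank_end_a in the frame of bed between -0.008 and 0.008 m) or (x of blank_end_b in the frame of bed between -0.09 and -0.072 m and z of blank_end_b in the frame of bed between -0.002 and 0.0135 m and y of blank_end_b in the frame of bed between -0.008 and 0.008 m))), for 0.1 s.
2. the blank lies flat in the seat, the latch still open (over 0.6 rad) (angle between the z axis of blank and the z axis of bed, either way round below 0.035 rad and angle between the y axis of blank and the x axis of bed, either way round below 0.06 rad and x of blank_mid in the frame of bed between -0.0045 and 0.0045 m and y of blank_mid in the frame of bed between -0.0045 and 0.0045 m and z of blank_mid in the frame of bed between 0.002 and 0.0085 m and value of joint turn_latch above 0.6 rad), for 0.2 s.
At the end, for the whole second after the job is handed in: Blank flat on the bed (within 0.035 rad; long side within 0.06 rad of bed x), its middle within 4.5 mm of the seat's middle along and across, its centre 2 to 8.5 mm above the bed; latch closed below 0.15 rad; blank and latch at rest (angle between the z axis of blank and the z axis of bed, either way round below 0.035 rad and angle between the y axis of blank and the x axis of bed, either way round below 0.06 rad and x of blank_mid in the frame of bed between -0.0045 and 0.0045 m and y of blank_mid in the frame of bed between -0.0045 and 0.0045 m and z of blank_mid in the frame of bed between 0.002 and 0.0085 m and value of joint turn_latch below 0.15 rad and linear speed of blank below 0.01 m/s and velocity of joint turn_latch below 0.05 rad/s); the robot touches nothing.
It fails at once if a bystander is shifted by more than 30 mm (distance of any of strip, sanding_block, glue_bottle, yellow_bottle, block_plane, glue_cup_b from where it was at the start of the episode above 0.03 m).
It also fails if it takes over 48 s, if anything falls off the work surface, if the arm or the gripper's body presses on something with over 40 N, if the wrist force passes 120 N, or if a joint passes its speed limit or range.

ROBOT

A 7-joint arm with a two-finger parallel gripper is mounted at the origin on a cart in front of the work surface, level with it; the furniture and walls round the work are solid. World frame = base frame: x ahead of the robot, y to its left, z up, the work surface at z = 0. Lengths are in m, angles in rad, forces in N, time in s.
With the tool pointing down it reaches from about 0.4 to 0.85 m from the base axis. Payload 10.4 kg.
Tool frame: the origin (TCP) lies midway between the tips of the shut fingers; the grasp point (between the pads) lies 19 mm behind it; z points along the fingers, y is the line along which they close (so a half turn about z gives the same grasp; the last joint's range is limited). The gripper opens to 87 mm and grips with 3 to 60 N. Pads are 19 mm wide; open, the fingers measure 117 mm over their backs; the gripper's body (75 mm by 190 mm) begins 51 mm behind the grasp point.
Start: joints at [-1.177, 0.332, -0.065, 1.46, 0.022, 1.35, -0.088], TCP at [0.253, 0.572, 0.223] pointing down, gripper open.
Joint ranges: [-2.6, 2.6], [-0.5, 2.12], [-1.47, 1.34], [0.16, 2.42], [-1.27, 4.41], [0.06, 2.06], [-2.6, 2.6]. Speed limits (rad/s): [2.22, 2.22, 2.79, 2.79, 3.14, 3.14, 3.14].

INTERFACE

Orientations are given as a unit quaternion [x, y, z, w].
In Python, from bench import r gives the robot as it stands.
- The arm moves only by the tool apply_moves, never from a script. Its argument "steps" is a list of rows, each a list of 7 numbers: the turn, a rotation vector about the tool's x, y, z in rad, then the shift along the tool's x, y, z in mm, then the opening, from -1 (shut) to 1 (fully open). In form: [[ax, ay, az, x, y, z, claw], ...]. A call has 1 to 20 rows; each row is the pose to reach, as a shift and turn from the pose commanded when the call began, along the tool's axes at that moment; what a row does not reach only later rows make up. A row lasts 1/12 s, in which the tool goes at most 41.7 mm and 7.16 degrees, less where a joint would pass 70% of its speed; a pose out of reach is approached as far as the arm can. A call with a gripper value outside its range is refused whole. The fingers move at their own pace and stop on an object; "force" is the grip in N (left out, the last holds). Time passes only in rows, so rows that repeat a pose let the fingers close. It gives the time, the measured TCP pose, the force, the opening and the grip force at its end, in the units of the state.
- r.read_state(): the state, without advancing time (a new reading comes with each control period).
- r.camera(name): name is "side" or "top"; returns a dict with "pixels" (400x640x3 uint8, red, green, blue), "z_map" (400x640 float32, m along the optical axis (not along the pixel's ray), 0 where there is no reading), "fovy" (degrees; the focal length in pixels is half the picture's height over the tangent of half this angle, whatever the lens; pixels are square), "cx", "cy" (the principal point, pixels), "position" and "orientation" of the camera in the world. Camera axes: x right, y down, z forward; pixel columns grow to the right and rows downward; lengths in m; the calibration is good to about 2 mm. A picture is of the moment at which its call begins.
- r.close_job(): hands the job in; it is judged then, once.
The state is a dict: "time": time; "joint_positions": joint angles; "joint_vel": joint speeds; "joint_torque": joint torques, N m; "ee_pos": TCP position; "eef_rot": TCP orientation; "ft_force": force on the tool from outside, world axes, zero at the start; "torque": the same for the moment, N m; "width": finger opening in m; "grip_force": force on a finger pad.
Only numpy, scipy, OpenCV 4.12 (cv2) and the standard library are available. Lean on these libraries where they do the work, as an engineer would, in place of code of your own. Each camera call takes 0.05 s, during which the arm holds its last target. There are 200 camera calls.

## Working session

There is one attempt and no reset: what is moved stays moved. The work goes in short steps, Python scripts to look and compute and a tool call to move; the robot and the scene stay as the last step left them, time stands still between calls to the robot, and variables do not carry over. Pictures are saved under pics/ and viewed, at most 10 in all, crops included, and the job is handed in when it is done.

Besides the shell and the picture viewer there is one more tool, called after "Request:" by a JSON object that holds its "name" and its "arguments", one argument or row to a line. apply_moves: Moves the arm, as the interface text tells. Its arguments: {"type":"object","properties":{"steps":{"type":"array","items":{"type":"array","items":{"type":"number"}}},"force":{"type":"number"}},"required":["steps"]}

```bash
mkdir -p pics; ls
cat > h.py <<'E'
import numpy as np, cv2
from scipy.spatial.transform import Rotation as R
from bench import r
def K(c):
    f=c["pixels"].shape[0]/2/np.tan(np.radians(c["fovy"])/2); return f
def cloud(c):
    f=K(c); z=c["z_map"]; v,u=np.mgrid[0:z.shape[0],0:z.shape[1]]
    P=np.stack([(u-c["cx"])/f*z,(v-c["cy"])/f*z,z],-1)
    W=P@R.from_quat(c["orientation"]).as_matrix().T+np.array(c["position"])
    W[z==0]=np.nan
    return W
def ray(c,u,v,h):
    d=R.from_quat(c["orientation"]).as_matrix()@np.array([(u-c["cx"])/K(c),(v-c["cy"])/K(c),1])
    p=np.array(c["position"]); return p+d*(h-p[2])/d[2]
E
python3 - <<'E'
from h import *
import pickle
for n in ("top","side"):
    c=r.camera(n); pickle.dump(c,open(n+"0.pkl","wb"))
    cv2.imwrite(f"pics/{n}0.png",c["pixels"][:,:,::-1])
    print(n,c["fovy"],c["cx"],c["cy"],c["position"],c["orientation"],(c["z_map"]==0).mean())
print(r.read_state())
E
```

```text
pics
top 55.39554534391707 323.52386305068114 193.5153424328074 [ 0.35876448 -0.03856915  1.15041606] [-0.69298706  0.71426702 -0.06393052  0.07419199] 0.00411328125
side 48.004033101498145 323.11084744562623 198.4000583583252 [ 0.52187302 -0.94876667  0.93876063] [ 0.9173957  -0.00446224  0.01087732 -0.39780258] 0.00408203125
{'time': 0.1, 'joint_positions': array([-1.17661401,  0.33280347, -0.06470689,  1.4608447 ,  0.02159726,
        1.34987973, -0.08851268]), 'joint_vel': array([-0.00013803, -0.00182666,  0.00256055, -0.00260239,  0.001202  ,
       -0.00043801,  0.00056929]), 'joint_torque': array([ 2.19423448e-03, -6.24544072e+01,  2.50371936e-02, -3.90714383e+01,
       -6.15490763e-02,  3.66202730e-02,  6.81484744e-05]), 'ee_pos': array([0.25287496, 0.57119256, 0.22184279]), 'eef_rot': array([ 2.06880137e-01,  9.78366099e-01, -6.11234383e-04, -1.03712798e-04]), 'ft_force': array([-0.27634454, -0.5232402 , -0.45324328]), 'torque': array([ 0.01705644,  0.00136398, -0.01239944]), 'grip_force': 0.0, 'width': 0.08735343305201472}
```

View pics/top0.png

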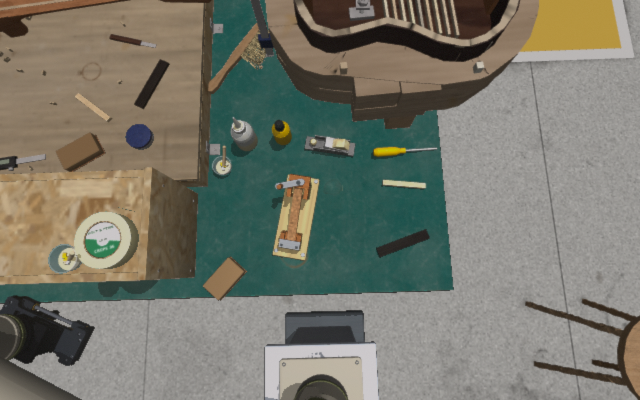

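View pics/side0.png

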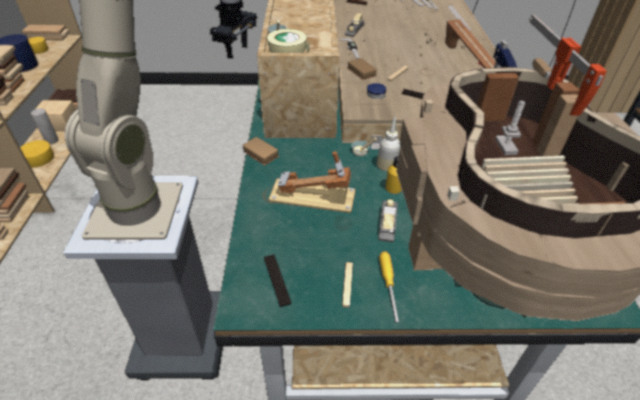

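The top view shows the blank at (403,243), the strip at (404,184), and the cradle around (297,217), with its lip at (290,245) and the latch at (290,184) pointing left (+y). In the side view the blank is at (277,280), the cradle is around (315,185) and the latch peg is at (338,160).

Run:
```python
from h import *
import pickle
T,S=[pickle.load(open(n+"0.pkl","rb")) for n in("top","side")]
def crop(c,x0,y0,w,h,k): return cv2.resize(np.ascontiguousarray(c["pixels"][y0:y0+h,x0:x0+w,::-1]),None,fx=k,fy=k,interpolation=cv2.INTER_CUBIC)
a=crop(T,262,170,65,95,6); b=crop(S,262,145,100,70,6)[:,:]
im=np.zeros((570,795,3),np.uint8); a=cv2.resize(a,(390,570)); b=cv2.resize(b,(400,280)); im[:,:390]=a; im[:280,395:795]=b
cv2.imwrite("pics/crop.png",im)
for n,c,box in(("top",T,(370,220,440,265)),("side",S,(255,245,300,315))):
    W=cloud(c); g=c["pixels"].astype(int); m=np.zeros(g.shape[:2],np.uint8)
    x0,y0,x1,y1=box
    sub=g[y0:y1,x0:x1]; m[y0:y1,x0:x1]=((sub[...,1]-sub[...,0]<18)&(sub.max(-1)<75))
    cs,_=cv2.findContours(m,0,2); k=max(cs,key=cv2.contourArea); m[:]=0; cv2.drawContours(m,[k],-1,1,-1)
    uv=np.argwhere(m)[:,::-1]; 
    zmed=np.nanmedian(W[...,2][cv2.erode(m,np.ones((3,3)))>0])
    box_=cv2.boxPoints(cv2.minAreaRect(np.array([ray(c,u,v,.010)[:2]*1000 for u,v in uv],np.float32)))
    rr=cv2.minAreaRect(np.array([ray(c,u,v,.010)[:2]*1000 for u,v in uv],np.float32))
    print(n,len(uv),"z",zmed,"rect",rr)
    mu=uv.mean(0); print(" centroid@10mm",ray(c,*mu,.010), "@0", ray(c,*mu,0))
# cradle: foot & heights
for n,c,box in(("top",T,(262,165,330,268)),("side",S,(260,140,365,215))):
    W=cloud(c); x0,y0,x1,y1=box; w=W[y0:y1,x0:x1].reshape(-1,3)
    ft=w[(w[:,2]>.008)&(w[:,2]<.035)]; print(n,"footz",np.median(ft[:,2]),cv2.minAreaRect((ft[:,:2]*1000).astype(np.float32)))
    hi=w[(w[:,2]>.045)]; print(" hi",len(hi),hi.min(0),hi.max(0))
    pk=w[(w[:,2]>.115)]; print(" top z>.115\n",np.round(pk[np.argsort(-pk[:,2])][:25]*1000).astype(int).tolist())
```

```text
top 550 z 0.010058871117289536 rect ((428.5738830566406, -254.93099975585938), (30.170124053955078, 160.3221893310547), 18.704994201660156)
 centroid@10mm [ 0.42854466 -0.25461528  0.01      ] @0 [ 0.42915654 -0.25650973  0.        ]
side 616 z 0.01107189322047164 rect ((430.770751953125, -254.76589965820312), (30.336345672607422, 162.99288940429688), 18.732666015625)
 centroid@10mm [ 0.43216108 -0.26018781  0.01      ] @0 [ 0.43119515 -0.25277386  0.        ]
top footz 0.011713418084571381 ((518.4981689453125, 60.067474365234375), (99.98372650146484, 249.29763793945312), 78.66333770751953)
 hi 1182 [0.41694445 0.01055913 0.04513862] [0.62976698 0.1095976  0.14573682]
 top z>.115
 [[586, 98, 146], [583, 96, 144], [586, 91, 144], [583, 93, 143], [578, 93, 143], [578, 99, 143], [586, 96, 143], [586, 93, 142], [581, 96, 142], [581, 94, 142], [589, 96, 142], [589, 94, 142], [584, 99, 142], [578, 91, 142], [584, 91, 141], [581, 99, 141], [584, 102, 140], [581, 91, 140], [579, 97, 140], [582, 102, 138], [584, 89, 138], [581, 89, 138], [591, 92, 134], [588, 89, 132], [587, 87, 125]]
side footz 0.014156257055093657 ((500.17431640625, 196.35888671875), (362.44952392578125, 355.2467041015625), 77.96885681152344)
 hi 1182 [0.41907192 0.00768151 0.04501591] [0.63175275 0.11023987 0.14607428]
 top z>.115
 [[587, 90, 146], [587, 96, 146], [581, 92, 145], [584, 97, 145], [590, 98, 144], [584, 94, 143], [581, 100, 143], [590, 90, 142], [587, 91, 142], [590, 96, 141], [584, 92, 141], [593, 98, 140], [587, 88, 140], [581, 95, 139], [590, 90, 139], [584, 92, 138], [581, 92, 137], [593, 93, 137], [593, 98, 137], [587, 90, 135], [590, 91, 134], [584, 91, 134], [593, 95, 132], [596, 90, 131], [587, 91, 131]]
```

View pics/crop.png

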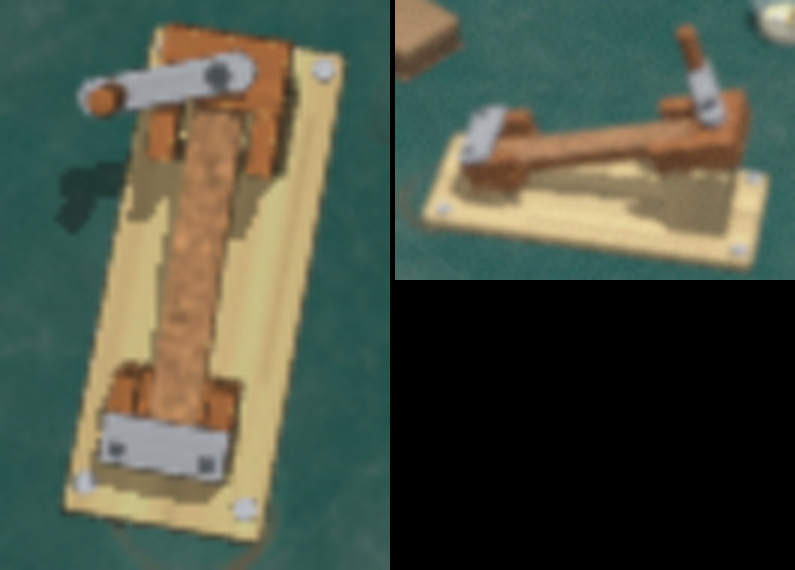

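The crop shows the steel lip at the low end, the two head cheeks, the latch pointing to +y with its peg, and a pale foot. Next I fit the bed frame from both depth clouds.

Run:
```python
from h import *
import pickle
psi=np.radians(-11.34); ex=np.array([np.cos(psi),np.sin(psi)]); ey=np.array([-ex[1],ex[0]]); c0=np.array([.5185,.0601])
for n,box in(("top",(262,165,330,268)),("side",(260,140,365,215))):
    c=pickle.load(open(n+"0.pkl","rb")); W=cloud(c); x0,y0,x1,y1=box; w=W[y0:y1,x0:x1].reshape(-1,3); g=c["pixels"][y0:y1,x0:x1].reshape(-1,3).astype(int)
    s=(w[:,:2]-c0)@ex*1000; t=(w[:,:2]-c0)@ey*1000; z=w[:,2]*1000
    m=(abs(s)<45)&(abs(t)<25)&(z>38)&(z<90)
    for it in range(3):
        p=np.polyfit(s[m],z[m],1); m&=abs(z-np.polyval(p,s))<4
    tm=[(t[m&(abs(s-q)<12)].min()+t[m&(abs(s-q)<12)].max())/2 for q in(-30,-10,10,30)]
    print(n,"slope",np.degrees(np.arctan(p[0])),"z@0",p[1],"N",m.sum(),"mid t",np.round(tm,1),"width",np.ptp(t[m]))
    gray=(np.ptp(g,axis=1)<35)&(g.mean(1)>100)
    hgt=(z-np.polyval(p,s))*np.cos(np.arctan(p[0]))
    a=np.arctan(p[0]); X=s*np.cos(a)+(z-p[1])*np.sin(a)
    L=gray&(X<-50)&(hgt>14)&(hgt<28); print(" lip X",np.percentile(X[L],[0,3,97,100]),"t",np.percentile(t[L],[1,99]),"h",np.median(hgt[L]))
    H=gray&(X>50)&(hgt>12)&(hgt<28); q=np.c_[X[H],t[H]]; print(" latch rect",cv2.minAreaRect(q.astype(np.float32)),"h",np.median(hgt[H]))
    P=hgt>44; print(" peg",P.sum(),np.median(X[P]),np.median(t[P]),hgt[P].max())
    hs=(X>60)&(abs(t)<16)&(hgt>4)&(hgt<12)&~gray; print(" headblk minX",np.percentile(X[hs],[0,5,20,95]),np.median(hgt[hs]))
    ch=(hgt>3)&(hgt<11)&(abs(t)>18)&(abs(t)<30)&(X>40)&~gray; print(" headcheek X",np.percentile(X[ch],[2,50]),"t",t[ch].min(),t[ch].max())
T=pickle.load(open("top0.pkl","rb"));W=cloud(T)
f=W.reshape(-1,3)
for y in np.arange(.6,-.35,-.1):
    k=(abs(f[:,1]-y)<.05)&(f[:,0]>.25)&(f[:,0]<.6); print(round(y,1),[round(float(np.nanmax(np.r_[f[k&(abs(f[:,0]-x)<.05),2],-1])),2) for x in(.3,.4,.5,.6)])
```

```text
top slope 17.73309110601333 z@0 66.30911224251712 N 260 mid t [ 0.1 -0.1  0.3  0.3] width 24.583623976148477
 lip X [-98.9133281  -97.24396491 -75.15837788 -74.18683451] t [-29.17999959  29.1660171 ] h 20.51296575809648
 latch rect ((84.54685974121094, 23.984378814697266), (17.091720581054688, 83.07759094238281), 18.868003845214844) h 19.196037821501523
 peg 23 76.5908020416474 46.65008779493838 57.909417092031376
 headblk minX [ 74.64540385  77.78940204  80.62967417 110.69992825] 7.940338357270016
 headcheek X [48.07419138 74.83304766] t -29.695535448442108 29.557334663485026
side slope 17.706309094253843 z@0 65.61875514663518 N 143 mid t [3.1 3.3 3.6 1.9] width 31.229550643834195
 lip X [-196.25552975 -168.97112073  -71.23353183  -70.41429249] t [-29.3866552  192.25798117] h 21.60972250355978
 latch rect ((89.75712585449219, 19.14737319946289), (17.31757354736328, 74.50386810302734), 18.67001724243164) h 21.08927664306061
 peg 22 81.44036846124607 44.36194686682164 58.96465691240256
 headblk minX [ 75.89586949  82.24854357  87.57208733 114.00756233] 10.01104955515954
 headcheek X [52.99413965 77.07622567] t -29.400134397364887 29.95697941734589
0.6 [0.45, 0.33, 0.3, 0.3]
0.5 [0.47, 0.37, 0.33, 0.3]
0.4 [0.59, 0.33, 0.33, 0.31]
0.3 [0.04, 0.04, 0.01, 0.01]
0.2 [0.03, 0.03, 0.01, 0.01]
0.1 [0.01, 0.07, 0.08, 0.15]
0.0 [0.01, 0.06, 0.08, 0.12]
-0.1 [0.01, 0.01, 0.01, 0.01]
-0.2 [0.01, 0.02, 0.01, 0.01]
-0.3 [0.01, 0.02, 0.01, 0.02]
```

Run:
```python
from h import *
import pickle
for n in("top","side"):
    f=cloud(pickle.load(open(n+"0.pkl","rb"))).reshape(-1,3)
    for z0,z1 in((.1,.2),(.2,.28),(.28,.36),(.36,.7)):
        k=(f[:,2]>z0)&(f[:,2]<z1)&(f[:,1]>.15)&(f[:,0]<.7)&(f[:,0]>.1)
        if k.sum(): print(n,z0,k.sum(),"x",np.percentile(f[k,0],[0,1,5,50,99]).round(3),"y",np.percentile(f[k,1],[0,1,5,50]).round(3))
```

```text
top 0.1 3213 x [0.347 0.352 0.373 0.655 0.699] y [0.333 0.341 0.363 0.378]
top 0.2 1599 x [0.262 0.269 0.347 0.462 0.597] y [0.361 0.362 0.363 0.364]
top 0.28 19391 x [0.181 0.202 0.244 0.453 0.597] y [0.362 0.363 0.369 0.526]
top 0.36 3896 x [0.2   0.205 0.211 0.233 0.293] y [0.29  0.299 0.315 0.519]
side 0.1 3896 x [0.351 0.356 0.375 0.599 0.699] y [0.33  0.344 0.361 0.37 ]
side 0.2 2006 x [0.222 0.229 0.266 0.463 0.601] y [0.355 0.36  0.362 0.367]
side 0.28 5794 x [0.185 0.201 0.239 0.454 0.602] y [0.357 0.362 0.365 0.522]
side 0.36 448 x [0.205 0.209 0.216 0.254 0.411] y [0.486 0.495 0.515 0.538]
```

```bash
cat > m.py <<'E'
from h import *
def tool(phi,pitch=0):  # phi: azimuth of tool y (deg); pitch: forward lean of fingers (deg)
    p=np.radians(phi); y=np.array([np.cos(p),np.sin(p),0]); z=np.array([0,0,-1.]); x=np.cross(y,z)
    return R.from_matrix(np.c_[x,y,z])*R.from_euler("y",-pitch,degrees=True)
YAW=-11.34; B0=np.array([.5168,.0604,.065])
BED=R.from_euler("zy",[YAW,-17.9],degrees=True)   # bed axes in world
def bed(x,y,z): return B0+BED.apply(np.array([x,y,z])/1000)
def rows(*tg,start=None):   # tg: (pos,rot) ; prints row numbers from measured pose (or given)
    s=r.read_state(); p0,q0=(np.array(s["ee_pos"]),R.from_quat(s["eef_rot"])) if start is None else start
    for p,q in tg:
        d=q0.inv().apply(np.array(p)-p0)*1000; v=(q0.inv()*q).as_rotvec()
        print(np.round(v,3).tolist(),np.round(d,1).tolist(),"rows>=",int(np.ceil(max(np.linalg.norm(d)/41.7,np.degrees(np.linalg.norm(v))/7.16))))
def st():
    s=r.read_state(); q=R.from_quat(s["eef_rot"]).as_matrix()
    print("t",round(s["time"],2),"p",np.round(s["ee_pos"],4),"x",q[:,0].round(3),"z",q[:,2].round(3),"F",np.round(s["ft_force"],1),"w",round(s["width"],4),"g",round(s["grip_force"],1),"j",np.round(s["joint_positions"],2))
E
python3 - <<'E'
from m import *
st()
s=r.read_state();q0=R.from_quat(s["eef_rot"])
rows(((.253,.571,.42),q0),((.47,.2,.4),tool(42)),((.4295,-.2548,.15),tool(18.7)))
E
```

```text
t 0.1 p [0.2529 0.5712 0.2218] x [-0.914  0.405 -0.   ] z [-0.    -0.001 -1.   ] F [-0.3 -0.5 -0.5] w 0.0874 g 0.0 j [-1.18  0.33 -0.06  1.46  0.02  1.35 -0.09]
[0.0, 0.0, 0.0] [-0.2, -0.4, -198.2] rows>= 5
[-0.001, 0.0, 0.421] [-348.8, -251.7, -177.8] rows>= 12
[-0.001, 0.001, 0.828] [-495.9, -683.7, 72.7] rows>= 21
```

Request:
{"name": "apply_moves", "arguments": {
  "steps": [
    [0, 0, 0, 0, 0, -40, 1],
    [0, 0, 0, 0, 0, -80, 1],
    [0, 0, 0, 0, 0, -120, 1],
    [0, 0, 0, 0, 0, -160, 1],
    [0, 0, 0, 0, 0, -200, 1],
    [0, 0, 0, 0, 0, -200, 1]
  ]
}}

```text
time: 0.6
ee_pos: [0.2533, 0.5724, 0.431]
eef_rot: [0.207, 0.978, 0.005, 0.001]
ft_force: [0.5, 0.4, 0.9]
width: 0.0871
grip_force: 0.0
```

Request:
{"name": "apply_moves", "arguments": {
  "steps": [
    [0, 0, 0.035, -29, -21, 0, 1],
    [0, 0, 0.07, -58, -42, 0, 1],
    [0, 0, 0.105, -87, -63, 0, 1],
    [0, 0, 0.14, -116, -84, 0, 1],
    [0, 0, 0.175, -145, -105, 0, 1],
    [0, 0, 0.21, -174, -126, 0, 1],
    [0, 0, 0.245, -203, -147, 0, 1],
    [0, 0, 0.28, -232, -168, 0, 1],
    [0, 0, 0.315, -261, -189, 0, 1],
    [0, 0, 0.35, -290, -210, 5, 1],
    [0, 0, 0.385, -319, -231, 10, 1],
    [0, 0, 0.42, -349, -252, 20, 1],
    [0, 0, 0.45, -360, -283, 35, 1],
    [0, 0, 0.48, -370, -314, 50, 1],
    [0, 0, 0.51, -381, -345, 70, 1],
    [0, 0, 0.54, -391, -376, 85, 1],
    [0, 0, 0.57, -402, -407, 100, 1],
    [0, 0, 0.6, -412, -438, 120, 1],
    [0, 0, 0.63, -423, -468, 140, 1],
    [0, 0, 0.66, -433, -499, 160, 1]
  ]
}}

```text
time: 2.27
ee_pos: [0.4463, -0.0615, 0.2615]
eef_rot: [0.513, 0.858, 0.0, -0.0]
ft_force: [0.6, -0.1, -0.6]
width: 0.0869
grip_force: 0.0
```

Run:
```python
from m import *
st()
rows(((.4295,-.2548,.15),tool(18.7)),((.4295,-.2548,.05),tool(18.7)))
```

```text
t 2.27 p [ 0.4463 -0.0615  0.2615] x [-0.473  0.881  0.   ] z [ 0.  0. -1.] F [ 0.6 -0.1 -0.6] w 0.0869 g 0.0 j [-0.51 -0.12  0.51  1.86  0.06  1.39  0.48]
[0.0, -0.0, 0.166] [-162.4, -106.3, 111.4] rows>= 6
[0.0, -0.0, 0.166] [-162.4, -106.4, 211.4] rows>= 7
```

Request:
{"name": "apply_moves", "arguments": {
  "steps": [
    [0, 0, 0.03, -27, -18, 18, 1],
    [0, 0, 0.06, -54, -36, 36, 1],
    [0, 0, 0.09, -81, -54, 54, 1],
    [0, 0, 0.12, -108, -72, 72, 1],
    [0, 0, 0.15, -135, -90, 92, 1],
    [0, 0, 0.166, -162, -106, 111, 1],
    [0, 0, 0.166, -162, -106, 145, 1],
    [0, 0, 0.166, -162, -106, 180, 1],
    [0, 0, 0.166, -162, -106, 200, 1],
    [0, 0, 0.166, -162, -106, 211, 1],
    [0, 0, 0.166, -162, -106, 211, 1],
    [0, 0, 0.166, -162, -106, 211, 1]
  ]
}}

```text
time: 3.27
ee_pos: [0.4306, -0.2531, 0.052]
eef_rot: [0.582, 0.813, -0.0, -0.0]
ft_force: [1.1, -0.7, 0.9]
width: 0.0868
grip_force: 0.0
```

Run:
```python
from m import *
st()
rows(((.4295,-.2548,.003),tool(18.7)))
```

```text
t 3.27 p [ 0.4306 -0.2531  0.052 ] x [-0.322  0.947 -0.   ] z [-0. -0. -1.] F [ 1.1 -0.7  0.9] w 0.0868 g 0.0 j [-0.22  0.28  0.75  2.01 -0.24  0.94  0.98]
[-0.0, 0.0, 0.002] [-1.3, -1.5, 49.0] rows>= 2
```

Request:
{"name": "apply_moves", "arguments": {
  "steps": [
    [0, 0, 0, -0.5, -0.5, 20, 1],
    [0, 0, 0, -1, -1, 36, 1],
    [0, 0, 0, -1, -1, 43, 1],
    [0, 0, 0, -1, -1, 47, 1],
    [0, 0, 0, -1, -1, 47, 1],
    [0, 0, 0, -1, -1, 47, 0],
    [0, 0, 0, -1, -1, 47, -0.4],
    [0, 0, 0, -1, -1, 47, -0.6],
    [0, 0, 0, -1, -1, 47, -0.8],
    [0, 0, 0, -1, -1, 47, -0.8],
    [0, 0, 0, -1, -1, 47, -0.8],
    [0, 0, 0, -1, -1, 47, -0.8]
  ],
  "force": 25
}}

```text
time: 4.27
ee_pos: [0.4298, -0.2542, 0.0046]
eef_rot: [0.582, 0.813, 0.0, 0.0]
ft_force: [-0.2, -0.4, 0.2]
width: 0.048
grip_force: 0.0
```

Run:
```python
from m import *
st()
```

```text
t 4.27 p [ 0.4298 -0.2542  0.0046] x [-0.322  0.947  0.   ] z [ 0.  0. -1.] F [-0.2 -0.4  0.2] w 0.048 g 0.0 j [-0.17  0.37  0.71  2.03 -0.32  0.85  1.04]
```

Fingers are still closing.

Request:
{"name": "apply_moves", "arguments": {
  "steps": [
    [0, 0, 0, 0, 0, 0, -0.8],
    [0, 0, 0, 0, 0, 0, -0.8],
    [0, 0, 0, 0, 0, 0, -0.8],
    [0, 0, 0, 0, 0, 0, -0.8],
    [0, 0, 0, 0, 0, 0, -0.8],
    [0, 0, 0, 0, 0, 0, -0.8],
    [0, 0, 0, 0, 0, 0, -0.8]
  ]
}}

```text
time: 4.85
ee_pos: [0.4298, -0.2542, 0.0045]
eef_rot: [0.582, 0.813, 0.0, -0.0]
ft_force: [-0.2, -0.2, -1.1]
width: 0.0296
grip_force: 25.0
```

Run:
```python
from m import *
st()
p=np.array(r.read_state()["ee_pos"])
rows((p+[0,0,.2],tool(18.7)),(B0+[-.02,-.07,.15],tool(78.66,0)),(B0+[-.02,0,.14],tool(78.66,30)))
```

```text
t 4.85 p [ 0.4298 -0.2542  0.0045] x [-0.322  0.947  0.   ] z [-0.  0. -1.] F [-0.2 -0.2 -1.1] w 0.0296 g 25.0 j [-0.17  0.37  0.71  2.03 -0.32  0.85  1.04]
[0.0, -0.0, 0.002] [0.0, 0.0, -200.0] rows>= 5
[0.0, -0.0, -1.045] [210.0, 142.2, -210.5] rows>= 9
[-0.273, -0.475, -1.02] [276.3, 164.8, -200.5] rows>= 10
```

Request:
{"name": "apply_moves", "arguments": {
  "steps": [
    [0, 0, 0, 0, 0, -25, -0.8],
    [0, 0, 0, 0, 0, -60, -0.8],
    [0, 0, 0, 0, 0, -100, -0.8],
    [0, 0, 0, 0, 0, -140, -0.8],
    [0, 0, 0, 0, 0, -180, -0.8],
    [0, 0, 0, 0, 0, -200, -0.8],
    [0, 0, 0, 0, 0, -200, -0.8]
  ]
}}

```text
time: 5.43
ee_pos: [0.4318, -0.2553, 0.209]
eef_rot: [0.582, 0.813, 0.002, 0.003]
ft_force: [0.7, -0.1, -0.4]
width: 0.0297
grip_force: 25.0
```

```bash
cat >> m.py <<'E'
OFF=0.0  # blank centre ahead of TCP along the blank's up-slope direction, mm
def hook(xc,zc,th,y=0): # low bottom corner at bed x,z (mm), tilt th deg -> tool pose
    t=np.radians(th); u=np.array([np.cos(t),0,np.sin(t)]); n=np.array([-np.sin(t),0,np.cos(t)])
    c=np.array([xc,y,zc])+5*n+(80-OFF)*u-0.5*n
    return bed(*c),tool(90+YAW,17.9+th)
E
python3 - <<'E'
from m import *
st()
a=hook(-55,60,12); print(a[0]); rows(a)
E
```

```text
t 5.43 p [ 0.4318 -0.2553  0.209 ] x [-0.322  0.947 -0.003] z [ 0.007 -0.001 -1.   ] F [ 0.7 -0.1 -0.4] w 0.0297 g 25.0 j [-0.33  0.05  0.81  1.84 -0.04  1.26  0.82]
[0.51271488 0.05601195 0.1488372 ]
[-0.268, -0.467, -1.021] [268.8, 176.5, 60.5] rows>= 10
```

Request:
{"name": "apply_moves", "arguments": {
  "steps": [
    [-0.02, -0.039, -0.085, 22, 15, 0, -0.8],
    [-0.045, -0.078, -0.17, 45, 29, 0, -0.8],
    [-0.067, -0.117, -0.255, 67, 44, 0, -0.8],
    [-0.09, -0.156, -0.34, 90, 59, 0, -0.8],
    [-0.112, -0.195, -0.425, 112, 74, 0, -0.8],
    [-0.134, -0.234, -0.51, 134, 88, 0, -0.8],
    [-0.156, -0.272, -0.596, 157, 103, 0, -0.8],
    [-0.179, -0.311, -0.68, 179, 118, 0, -0.8],
    [-0.2, -0.35, -0.766, 202, 132, 0, -0.8],
    [-0.223, -0.39, -0.85, 224, 147, 0, -0.8],
    [-0.246, -0.428, -0.936, 246, 162, 0, -0.8],
    [-0.268, -0.467, -1.021, 269, 176, 0, -0.8],
    [-0.268, -0.467, -1.021, 269, 176, 30, -0.8],
    [-0.268, -0.467, -1.021, 269, 176, 55, -0.8],
    [-0.268, -0.467, -1.021, 269, 176, 60, -0.8],
    [-0.268, -0.467, -1.021, 269, 176, 60, -0.8],
    [-0.268, -0.467, -1.021, 269, 176, 60, -0.8]
  ]
}}

```text
time: 6.85
ee_pos: [0.5099, 0.0568, 0.1449]
eef_rot: [0.096, 0.962, -0.026, 0.253]
ft_force: [-0.1, 0.1, 0.2]
width: 0.0295
grip_force: 25.0
```

Run:
```python
from m import *
import pickle
st(); rows(hook(-55,60,12))
cs=[r.camera(n) for n in("top","side")]
pickle.dump(cs,open("c1.pkl","wb"))
S=cv2.resize(cs[1]["pixels"][110:220,255:385,::-1],None,fx=4,fy=4,interpolation=cv2.INTER_CUBIC)
cv2.imwrite("pics/s1.png",S)
```

```text
t 6.85 p [0.5099 0.0568 0.1449] x [-0.854  0.171 -0.492] z [ 0.482 -0.098 -0.871] F [-0.1  0.1  0.2] w 0.0295 g 25.0 j [-0.67 -0.19  0.25  2.28  0.54  0.68  0.6 ]
[-0.001, -0.007, 0.0] [-4.5, -0.2, -2.0] rows>= 1
```

View pics/s1.png

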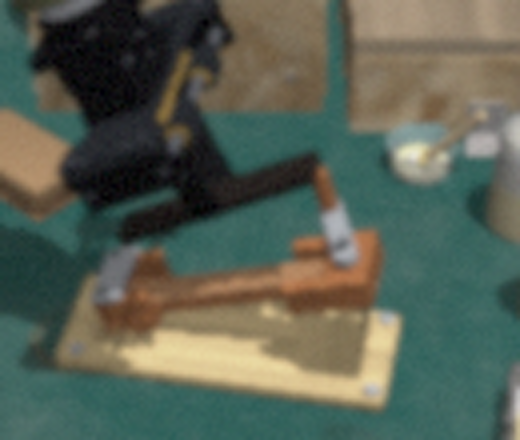

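The side crop shows the blank held tilted above the bed: low end at crop (125,225), high end at (320,160), just above the peg. I measure the held ends relative to the tool from the depth clouds.

```bash
cat > held.py <<'E'
from m import *
import pickle
def ends(cs):
    s=r.read_state(); p=np.array(s["ee_pos"]); q=R.from_quat(s["eef_rot"])
    for c in cs:
        w=q.inv().apply(cloud(c).reshape(-1,3)-p)*1000   # tool frame; blank long axis = tool x (low end +x)
        k=(abs(w[:,2])<9)&(abs(w[:,1])<17)&(abs(w[:,0])<100)
        w=w[k]
        for nm,m in(("low",w[:,0]>40),("high",w[:,0]<-40)):
            e=w[m]
            if len(e)<8: print(nm,len(e)); continue
            top=e[abs(e[:,0])<75]
            print(nm,len(e),"x ext",np.percentile(abs(e[:,0]),[90,97,100]).round(1),"y",np.percentile(e[:,1],[3,97]).round(1),"z med",np.median(top[:,2]).round(1),"fit dz/dx",np.polyfit(e[:,0],e[:,2],1)[0].round(3))
E
python3 - <<'E'
from held import *
ends(pickle.load(open("c1.pkl","rb")))
E
```

```text
low 0
high 176 x ext [77.3 78.6 79.6] y [-16.4  12.1] z med -4.7 fit dz/dx -0.035
low 87 x ext [73.8 75.9 76.9] y [-16.1  13.6] z med -5.0 fit dz/dx 0.017
high 125 x ext [81.4 82.7 84.8] y [-15.7  13.8] z med -5.3 fit dz/dx -0.04
```

```bash
sed -i 's/^OFF=0.0/OFF=2.0/' m.py
python3 - <<'E'
from m import *
st(); rows(hook(-60,45,12,1),hook(-60,25,12,1),hook(-60,4,12,1))
E
```

```text
t 6.95 p [0.5106 0.0572 0.146 ] x [-0.853  0.172 -0.494] z [ 0.484 -0.097 -0.87 ] F [-0.6  0.1  0.1] w 0.0296 g 25.0 j [-0.67 -0.19  0.25  2.28  0.54  0.68  0.6 ]
[0.0, -0.006, -0.001] [6.6, 1.2, 12.3] rows>= 1
[0.0, -0.006, -0.001] [10.7, 2.4, 31.8] rows>= 1
[0.0, -0.006, -0.001] [15.1, 3.7, 52.3] rows>= 2
```

```bash
sed -i 's/from_euler("zy",\[YAW/from_euler("ZY",[YAW/' m.py
python3 - <<'E'
from m import *
print(BED.as_matrix().round(3)); rows(hook(-60,45,12,1),hook(-60,25,12,1),hook(-60,4,12,1))
from held import *
ends([])
E
```

```text
[[ 0.933  0.197 -0.301]
 [-0.187  0.98   0.06 ]
 [ 0.307 -0.     0.952]]
[0.0, -0.006, -0.001] [6.9, 5.3, 12.0] rows>= 1
[0.0, -0.006, -0.001] [11.0, 5.3, 31.6] rows>= 1
[0.0, -0.006, -0.001] [15.2, 5.3, 52.2] rows>= 2
```

Request:
{"name": "apply_moves", "arguments": {
  "steps": [
    [0, -0.003, 0, 3, 3, 6, -0.8],
    [0, -0.006, 0, 7, 5, 12, -0.8],
    [0, -0.006, 0, 9, 5, 22, -0.8],
    [0, -0.006, 0, 11, 5, 32, -0.8],
    [0, -0.006, 0, 12, 5, 38, -0.8],
    [0, -0.006, 0, 13, 5, 43, -0.8],
    [0, -0.006, 0, 14, 5, 46, -0.8],
    [0, -0.006, 0, 14, 5, 46, -0.8],
    [0, -0.006, 0, 14, 5, 46, -0.8],
    [0, -0.006, 0, 14, 5, 46, -0.8]
  ]
}}

```text
time: 7.78
ee_pos: [0.5212, 0.0601, 0.098]
eef_rot: [0.095, 0.962, -0.026, 0.256]
ft_force: [0.2, 0.3, -0.6]
width: 0.0296
grip_force: 25.0
```

Run:
```python
from m import *
from held import *
cs=[r.camera(n) for n in("top","side")]
st(); ends(cs)
rows(hook(-60,4,12,1),hook(-60,2,12,1),hook(-70,2,12,1),hook(-80,1.5,12,1))
a=cv2.resize(cs[1]["pixels"][140:215,262:362,::-1],None,fx=4,fy=4,interpolation=cv2.INTER_CUBIC)
b=cv2.resize(cs[0]["pixels"][170:265,262:327,::-1],None,fx=4,fy=4,interpolation=cv2.INTER_CUBIC)
im=np.zeros((380,665,3),np.uint8); im[:300,:400]=a; im[:,405:]=b; cv2.imwrite("pics/s2.png",im)
```

```text
t 7.88 p [0.5212 0.0601 0.098 ] x [-0.85   0.17  -0.498] z [ 0.488 -0.098 -0.867] F [ 0.5  0.5 -0.8] w 0.0291 g 25.0 j [-0.65 -0.08  0.26  2.31  0.61  0.54  0.51]
low 0
high 164 x ext [78.2 79.9 81.2] y [-16.2  13. ] z med -5.6 fit dz/dx -0.022
low 96 x ext [84.  86.4 95.6] y [-15.9  14.7] z med -4.8 fit dz/dx -0.057
high 125 x ext [82.2 83.2 83.7] y [-15.7  14.1] z med -5.4 fit dz/dx -0.018
[-0.0, -0.001, 0.0] [0.1, 0.4, 5.6] rows>= 1
[-0.0, -0.001, 0.0] [0.5, 0.4, 7.5] rows>= 1
[-0.0, -0.001, 0.0] [10.3, 0.4, 5.5] rows>= 1
[-0.0, -0.001, 0.0] [20.2, 0.4, 3.9] rows>= 1
```

View pics/s2.png

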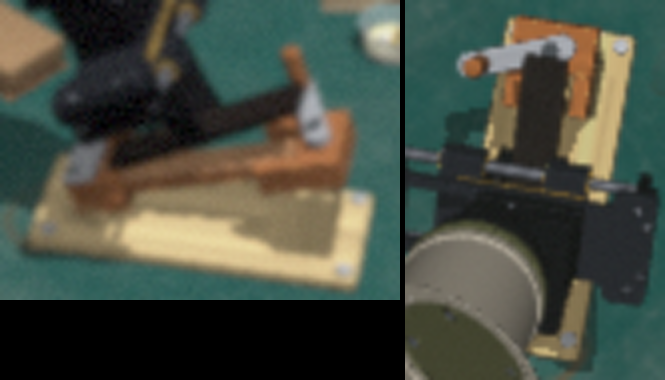

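The blank is centred between the cheeks, its low end just inside the lip (side crop (120,150)), and the high end clears the latch. Next I lower it the remaining ~6 mm, then slide it under.

Request:
{"name": "apply_moves", "arguments": {
  "steps": [
    [0, 0, 0, 0, 0, 3, -0.8],
    [0, 0, 0, 0, 0, 6, -0.8],
    [0, 0, 0, 0, 0, 6.5, -0.8],
    [0, 0, 0, 0, 0, 6.5, -0.8],
    [0, 0, 0, 4, 0, 6, -0.8],
    [0, 0, 0, 8, 0, 5.5, -0.8],
    [0, 0, 0, 10, 0, 5, -0.8],
    [0, 0, 0, 10, 0, 5, -0.8],
    [0, 0, 0, 10, 0, 5, -0.8]
  ]
}}

```text
time: 8.63
ee_pos: [0.5148, 0.0613, 0.0883]
eef_rot: [0.095, 0.962, -0.026, 0.256]
ft_force: [-0.3, -0.1, -1.3]
width: 0.0298
grip_force: 25.0
```

Run:
```python
from m import *
st(); rows(hook(-70,2,12,1),hook(-80,1.5,12,1))
```

```text
t 8.63 p [0.5148 0.0613 0.0883] x [-0.851  0.17  -0.498] z [ 0.488 -0.098 -0.867] F [-0.3 -0.1 -1.3] w 0.0298 g 25.0 j [-0.65 -0.07  0.25  2.33  0.63  0.53  0.47]
[-0.0, -0.001, 0.001] [-0.2, 0.5, 0.3] rows>= 1
[-0.0, -0.001, 0.001] [9.7, 0.5, -1.3] rows>= 1
```

Request:
{"name": "apply_moves", "arguments": {
  "steps": [
    [0, 0, 0, 2, 0, 0, -0.8],
    [0, 0, 0, 4, 0, -0.4, -0.8],
    [0, 0, 0, 6, 0, -0.7, -0.8],
    [0, 0, 0, 8, 0, -1, -0.8],
    [0, 0, 0, 9, 0, -1, -0.8],
    [0, 0, 0, 9, 0, -1, -0.8],
    [0, 0, 0, 9, 0, -1, -0.8]
  ]
}}

```text
time: 9.22
ee_pos: [0.5068, 0.0628, 0.0847]
eef_rot: [0.095, 0.962, -0.026, 0.256]
ft_force: [0.4, -0.0, -1.4]
width: 0.0294
grip_force: 25.0
```

Run:
```python
from m import *
from held import *
cs=[r.camera(n) for n in("top","side")]
st(); ends(cs); rows(hook(-80,1.5,12,1))
```

```text
t 9.32 p [0.5069 0.0628 0.0847] x [-0.851  0.17  -0.498] z [ 0.488 -0.098 -0.867] F [-0.4 -0.1 -1.5] w 0.0294 g 25.0 j [-0.66 -0.08  0.24  2.35  0.65  0.53  0.44]
low 0
high 153 x ext [78.7 79.7 80.4] y [-16.1  12.2] z med -5.6 fit dz/dx -0.042
low 57 x ext [64.9 67.5 68.8] y [-14.6  14.5] z med -5.4 fit dz/dx -0.095
high 121 x ext [81.9 83.6 84.9] y [-15.3  15. ] z med -5.4 fit dz/dx -0.021
[-0.001, -0.001, 0.0] [0.9, 0.6, -0.4] rows>= 1
```

Request:
{"name": "apply_moves", "arguments": {
  "steps": [
    [0, 0, 0, 1, 0, -0.2, -0.8],
    [0, 0, 0, 2, 0, -0.4, -0.8],
    [0, 0, 0, 3, 0, -0.6, -0.8],
    [0, 0, 0, 3, 0, -0.6, -0.8],
    [0, 0, 0, 3, 0, -0.6, -0.8]
  ]
}}

```text
time: 9.73
ee_pos: [0.5049, 0.0634, 0.0846]
eef_rot: [0.096, 0.961, -0.025, 0.257]
ft_force: [5.1, -1.5, 1.0]
width: 0.0294
grip_force: 25.0
```

Run:
```python
from m import *
st(); rows(hook(-80,1.5,12,1),hook(-82,1.5,12,1))
```

```text
t 9.73 p [0.5049 0.0634 0.0846] x [-0.85   0.171 -0.499] z [ 0.489 -0.098 -0.867] F [ 5.1 -1.5  1. ] w 0.0294 g 25.0 j [-0.66 -0.08  0.23  2.35  0.66  0.53  0.43]
[0.0, 0.001, -0.0] [-0.9, 0.4, 0.5] rows>= 1
[0.0, 0.001, -0.0] [1.0, 0.4, 0.1] rows>= 1
```

Run:
```python
from m import *
rows(*[hook(-80.5,1.5,t,1) for t in(12,10,8,6,4,2,1,0.3)],hook(-80.5,0.5,0,1))
```

```text
[0.0, 0.001, -0.0] [-0.4, 0.4, 0.4] rows>= 1
[0.0, 0.036, -0.0] [-0.5, 0.4, 3.1] rows>= 1
[0.0, 0.07, -0.0] [-0.6, 0.4, 5.9] rows>= 1
[0.0, 0.105, -0.0] [-0.5, 0.4, 8.6] rows>= 1
[0.0, 0.14, -0.0] [-0.3, 0.4, 11.3] rows>= 2
[0.0, 0.175, -0.0] [-0.0, 0.4, 14.0] rows>= 2
[0.0, 0.193, -0.0] [0.1, 0.4, 15.4] rows>= 2
[0.0, 0.205, -0.0] [0.3, 0.4, 16.3] rows>= 2
[0.0, 0.21, -0.0] [0.6, 0.4, 17.7] rows>= 2
```

Request:
{"name": "apply_moves", "arguments": {
  "steps": [
    [0, 0, 0, -1.5, 0.4, 0.5, -0.8],
    [0, 0.018, 0, -1.5, 0.4, 1.8, -0.8],
    [0, 0.036, 0, -1.5, 0.4, 3.1, -0.8],
    [0, 0.053, 0, -1.5, 0.4, 4.5, -0.8],
    [0, 0.07, 0, -1.5, 0.4, 5.9, -0.8],
    [0, 0.088, 0, -1.5, 0.4, 7.2, -0.8],
    [0, 0.105, 0, -1.5, 0.4, 8.6, -0.8],
    [0, 0.122, 0, -1.5, 0.4, 10, -0.8],
    [0, 0.14, 0, -1.4, 0.4, 11.3, -0.8],
    [0, 0.157, 0, -1.2, 0.4, 12.6, -0.8],
    [0, 0.175, 0, -1, 0.4, 14, -0.8],
    [0, 0.175, 0, -1, 0.4, 14, -0.8],
    [0, 0.175, 0, -1, 0.4, 14, -0.8],
    [0, 0.175, 0, -1, 0.4, 14, -0.8]
  ]
}}

```text
time: 10.9
ee_pos: [0.5113, 0.0622, 0.0718]
eef_rot: [0.097, 0.98, -0.018, 0.171]
ft_force: [0.5, -0.0, -0.1]
width: 0.0295
grip_force: 25.0
```

Run:
```python
from m import *
from held import *
cs=[r.camera(n) for n in("top","side")]
st(); ends(cs); rows(hook(-80.5,1.5,2,1),hook(-80.5,1,0,1),hook(-80.5,0,0,1))
a=cv2.resize(cs[1]["pixels"][140:215,262:362,::-1],None,fx=4,fy=4,interpolation=cv2.INTER_CUBIC)
b=cv2.resize(cs[0]["pixels"][170:265,262:327,::-1],None,fx=4,fy=4,interpolation=cv2.INTER_CUBIC)
im=np.zeros((380,665,3),np.uint8); im[:300,:400]=a; im[:,405:]=b; cv2.imwrite("pics/s3.png",im)
```

```text
t 11.0 p [0.5114 0.0623 0.0719] x [-0.923  0.184 -0.339] z [ 0.332 -0.067 -0.941] F [-0.1 -0.3 -1.3] w 0.0296 g 25.0 j [-0.64  0.02  0.32  2.22  0.28  0.62  0.84]
low 0
high 189 x ext [91.  97.  98.9] y [-16.2  13.2] z med -5.5 fit dz/dx -0.056
low 38 x ext [66.1 68.4 69. ] y [-15.8   1.6] z med -5.0 fit dz/dx -0.193
high 152 x ext [88.1 96.2 99.3] y [-15.8  14.6] z med -5.9 fit dz/dx -0.066
[-0.001, -0.002, 0.001] [-0.6, 0.2, -0.4] rows>= 1
[-0.001, 0.033, 0.001] [-0.7, 0.2, 2.9] rows>= 1
[-0.001, 0.033, 0.001] [-0.7, 0.2, 3.9] rows>= 1
```

View pics/s3.png

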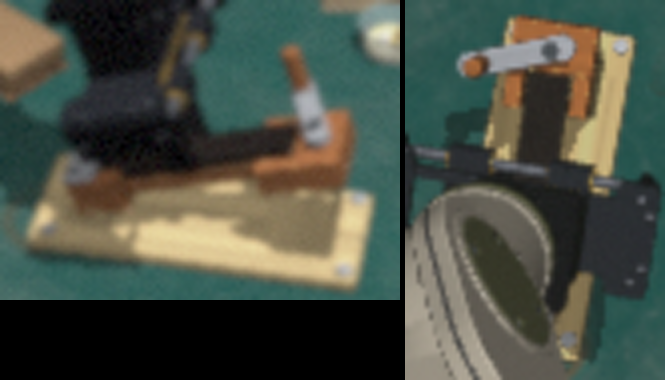

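The blank is nearly flat, between the head cheeks (top crop (545,110)) and short of the head stop. Now I finish the swing down.

Request:
{"name": "apply_moves", "arguments": {
  "steps": [
    [0, 0.012, 0, -0.5, 0, 1.2, -0.8],
    [0, 0.023, 0, -0.5, 0, 2.2, -0.8],
    [0, 0.033, 0, -0.5, 0, 3.2, -0.8],
    [0, 0.033, 0, -0.5, 0, 4, -0.8],
    [0, 0.033, 0, -0.5, 0, 4, -0.8],
    [0, 0.033, 0, -0.5, 0, 4, -0.8]
  ]
}}

```text
time: 11.5
ee_pos: [0.5135, 0.062, 0.0691]
eef_rot: [0.098, 0.983, -0.016, 0.155]
ft_force: [-11.3, -0.7, 14.7]
width: 0.0294
grip_force: 25.0
```

Run:
```python
from m import *
st(); rows(hook(-80.5,0,0,1))
```

```text
t 11.5 p [0.5135 0.062  0.0691] x [-0.933  0.187 -0.307] z [ 0.301 -0.061 -0.952] F [-11.3  -0.7  14.7] w 0.0294 g 25.0 j [-0.63  0.05  0.33  2.19  0.22  0.64  0.91]
[-0.001, -0.001, -0.0] [0.3, 0.1, 0.5] rows>= 1
```

Request:
{"name": "apply_moves", "arguments": {
  "steps": [
    [0, 0, 0, 0.7, 0, -0.8, -0.8],
    [0, 0, 0, 0.7, 0, -0.8, -0.8],
    [0, 0, 0, 0.7, 0, -0.8, -0.2],
    [0, 0, 0, 0.7, 0, -0.8, 0.1],
    [0, 0, 0, 0.7, 0, -0.8, 0.3],
    [0, 0, 0, 0.7, 0, -0.8, 0.3],
    [0, 0, 0, 0.7, 0, -0.8, 0.3],
    [0, 0, 0, 0.7, 0, -0.8, 0.3],
    [0, 0, 0, 0.7, 0, -0.8, 0.3],
    [0, 0, 0, 0.7, 0, -0.8, 0.3],
    [0, 0, 0, 0.7, 0, -0.8, 0.3]
  ],
  "force": 20
}}

```text
time: 12.42
ee_pos: [0.5126, 0.062, 0.069]
eef_rot: [0.098, 0.983, -0.016, 0.155]
ft_force: [-0.2, -0.8, -0.1]
width: 0.0563
grip_force: 0.0
```

Run:
```python
from m import *
st();
```

```text
t 12.42 p [0.5126 0.062  0.069 ] x [-0.933  0.187 -0.308] z [ 0.302 -0.061 -0.952] F [-0.2 -0.8 -0.1] w 0.0563 g 0.0 j [-0.63  0.05  0.32  2.19  0.23  0.64  0.9 ]
```

Request:
{"name": "apply_moves", "arguments": {
  "steps": [
    [0, 0, 0, 0, 0, -10, 0.3],
    [0, 0, 0, 0, 0, -30, 0.3],
    [0, 0, 0, 0, 0, -60, 0.1],
    [0, 0, 0, 0, 0, -90, 0],
    [0, 0, 0, 0, 0, -110, 0],
    [0, 0, 0, 30, 0, -120, 0],
    [0, 0, 0, 60, 0, -120, 0],
    [0, 0, 0, 60, 0, -120, 0],
    [0, 0, 0, 60, 0, -120, 0]
  ]
}}

```text
time: 13.17
ee_pos: [0.4196, 0.0808, 0.1646]
eef_rot: [0.097, 0.983, -0.015, 0.155]
ft_force: [0.3, 0.8, 0.9]
width: 0.0437
grip_force: 0.0
```

```bash
cat > look.py <<'E'
from m import *
def look(name):
    cs=[r.camera(n) for n in("top","side")]; st()
    for c,(x0,y0,x1,y1) in zip(cs,((262,165,330,268),(260,140,365,215))):
        w=(BED.inv().apply(cloud(c)[y0:y1,x0:x1].reshape(-1,3)-B0))*1000; g=c["pixels"][y0:y1,x0:x1].reshape(-1,3).astype(int)
        dk=(g.max(1)<75)&(abs(w[:,1])<19)&(abs(w[:,0])<90)&(w[:,2]>5)&(w[:,2]<25); d=w[dk]
        if len(d)>30: print("blank",len(d),"x",np.percentile(d[:,0],[1,99]).round(1),"y",np.percentile(d[:,1],[2,98]).round(1),"z",np.median(d[:,2]).round(1),"slopes",np.linalg.lstsq(np.c_[d[:,:2],np.ones(len(d))],d[:,2],rcond=None)[0][:2].round(3))
        k=(w[:,2]>40)&(w[:,2]<62)&(g[:,0]-g[:,2]>35); print("peg",k.sum(),np.median(w[k],0).round(1))
    a=cv2.resize(cs[1]["pixels"][140:215,262:362,::-1],None,fx=4,fy=4,interpolation=cv2.INTER_CUBIC)
    b=cv2.resize(cs[0]["pixels"][170:265,262:327,::-1],None,fx=4,fy=4,interpolation=cv2.INTER_CUBIC)
    im=np.zeros((380,665,3),np.uint8); im[:300,:400]=a; im[:,405:]=b; cv2.imwrite(f"pics/{name}.png",im)
E
python3 -c "
from look import *
look('s4')
q=tool(90+YAW,17.9)
rows((bed(79,33,75),q),(bed(79,33,28),q))"
```

```text
t 13.27 p [0.421  0.0806 0.1651] x [-0.933  0.187 -0.308] z [ 0.302 -0.061 -0.951] F [ 1.4  0.4 -0.2] w 0.0433 g 0.0 j [-0.67 -0.3   0.19  2.26  0.31  0.96  0.74]
blank 531 x [-73.   75.6] y [-14.7  13. ] z 10.5 slopes [0.001 0.003]
peg 20 [79.5 45.9 54.2]
blank 333 x [-69.1  76.9] y [-15.5  17.1] z 10.9 slopes [0.004 0.039]
peg 26 [83.4 44.8 51.1]
[-0.0, 0.001, -0.0] [-141.3, 32.1, 50.5] rows>= 4
[-0.0, 0.001, -0.0] [-141.3, 32.1, 97.5] rows>= 5
```

View pics/s4.png

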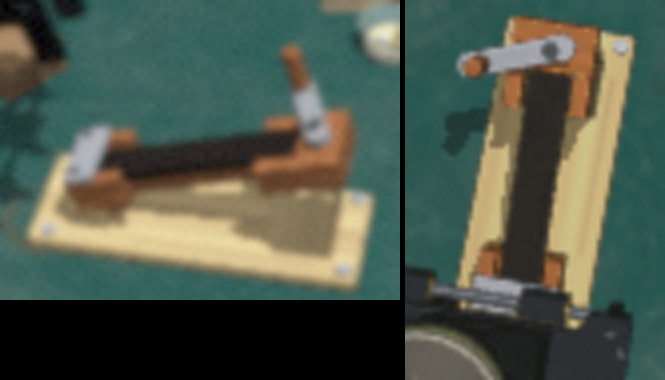

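The blank lies flat in the seat (top face at 10.5 mm). The peg is at bed (81,45.5), so q≈1.2. Next I straddle the peg.

```bash
python3 -c "
from m import *
q=tool(90+YAW,17.9)
rows((bed(80,45,85),q),(bed(80,45,28),q))"
```

```text
[-0.0, 0.001, -0.0] [-142.3, 44.1, 40.5] rows>= 4
[-0.0, 0.001, -0.0] [-142.3, 44.1, 97.5] rows>= 5
```

Request:
{"name": "apply_moves", "arguments": {
  "steps": [
    [0, 0, 0, -30, 10, 5, 0],
    [0, 0, 0, -60, 20, 10, 0],
    [0, 0, 0, -90, 30, 20, 0],
    [0, 0, 0, -120, 38, 30, 0],
    [0, 0, 0, -142, 44, 38, 0],
    [0, 0, 0, -142, 44, 40, 0],
    [0, 0, 0, -142, 44, 40, 0],
    [0, 0, 0, -142, 44, 60, 0],
    [0, 0, 0, -142, 44, 80, 0],
    [0, 0, 0, -142, 44, 92, 0],
    [0, 0, 0, -142, 44, 97, 0],
    [0, 0, 0, -142, 44, 97, 0],
    [0, 0, 0, -142, 44, 97, 0]
  ]
}}

```text
time: 14.35
ee_pos: [0.5906, 0.0913, 0.1166]
eef_rot: [0.098, 0.983, -0.016, 0.155]
ft_force: [1.3, 0.3, -0.2]
width: 0.0436
grip_force: 0.0
```

```bash
python3 -c "
from look import *
look('s5')
q=tool(90+YAW,17.9)
L=[]
for a in(1.1,.9,.7,.5,.35,.2,.1,0): L.append((bed(98-50*np.cos(a),50*np.sin(a)-14.5,28),q))
rows(*L)"
```

```text
t 14.45 p [0.591  0.0915 0.1172] x [-0.933  0.187 -0.309] z [ 0.303 -0.06  -0.951] F [-0.1 -0.  -0.2] w 0.0436 g 0.0 j [-0.63  0.16  0.34  1.96  0.14  0.76  0.98]
blank 339 x [-73.6  22.8] y [-14.7  13.2] z 10.4 slopes [ 0.002 -0.01 ]
peg 0 [nan nan nan]
blank 335 x [-68.3  77. ] y [-15.1  16.7] z 11.2 slopes [0.005 0.041]
peg 4 [91.5 19.1 49.4]
[0.0, 0.001, 0.0] [4.2, -15.0, 1.1] rows>= 1
[0.0, 0.001, 0.0] [12.6, -20.4, 1.1] rows>= 1
[0.0, 0.001, 0.0] [19.7, -27.4, 1.1] rows>= 1
[0.0, 0.001, 0.0] [25.4, -35.6, 1.1] rows>= 2
[0.0, 0.001, 0.0] [28.5, -42.5, 1.1] rows>= 2
[0.0, 0.001, 0.0] [30.5, -49.7, 1.1] rows>= 2
[0.0, 0.001, 0.0] [31.2, -54.6, 1.1] rows>= 2
[0.0, 0.001, 0.0] [31.5, -59.6, 1.1] rows>= 2
  return _methods._mean(a, axis=axis, dtype=dtype,
  ret = um.true_divide(
```

View pics/s5.png

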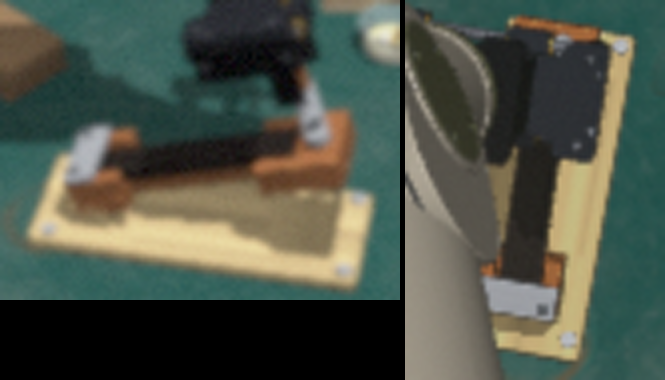

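The peg sits between the fingers (side crop (290,85)), and the blank hasn't moved. Now I sweep the arc.

Request:
{"name": "apply_moves", "arguments": {
  "steps": [
    [0, 0, 0, 2, -8, 1, 0],
    [0, 0, 0, 4, -15, 1, 0],
    [0, 0, 0, 8, -18, 1, 0],
    [0, 0, 0, 12, -20, 1, 0],
    [0, 0, 0, 16, -24, 1, 0],
    [0, 0, 0, 20, -27, 1, 0],
    [0, 0, 0, 23, -31, 1, 0],
    [0, 0, 0, 25, -36, 1, 0],
    [0, 0, 0, 27, -39, 1, 0],
    [0, 0, 0, 28, -42, 1, 0],
    [0, 0, 0, 30, -46, 1, 0],
    [0, 0, 0, 31, -50, 1, 0],
    [0, 0, 0, 31, -54, 1, 0],
    [0, 0, 0, 31, -57, 1, 0],
    [0, 0, 0, 31, -60, 1, 0],
    [0, 0, 0, 31, -62, 1, 0],
    [0, 0, 0, 31, -62, 1, 0]
  ]
}}

```text
time: 15.87
ee_pos: [0.5508, 0.0395, 0.1059]
eef_rot: [0.096, 0.983, -0.014, 0.156]
ft_force: [6.6, 14.7, -8.4]
width: 0.0439
grip_force: 7.5
```

```bash
python3 -c "
from m import *
st(); print(BED.inv().apply(np.array(r.read_state()['ee_pos'])-B0)*1000, BED.inv().apply(r.read_state()['ft_force']))"
```

```text
t 15.87 p [0.5508 0.0395 0.1059] x [-0.933  0.185 -0.309] z [ 0.304 -0.057 -0.951] F [ 6.6 14.7 -8.4] w 0.0439 g 7.5 j [-0.59  0.06  0.37  2.09  0.15  0.71  1.05]
[ 48.23044786 -13.75590988  27.41825533] [ 0.78490829 15.69343763 -9.11906517]
```

Request:
{"name": "apply_moves", "arguments": {
  "steps": [
    [0, 0, 0, 0, 3, 0, 0],
    [0, 0, 0, 0, 8, 0, 0],
    [0, 0, 0, 0, 15, 0, 0],
    [0, 0, 0, 0, 17, 0, 0],
    [0, 0, 0, 0, 17, 0, 0],
    [0, 0, 0, 0, 17, -15, 0],
    [0, 0, 0, 0, 17, -40, 0],
    [0, 0, 0, 0, 17, -80, 0],
    [0, 0, 0, 30, 17, -110, 0],
    [0, 0, 0, 70, 17, -120, 0],
    [0, 0, 0, 110, 17, -120, 0],
    [0, 0, 0, 110, 17, -120, 0],
    [0, 0, 0, 110, 17, -120, 0],
    [0, 0, 0, 110, 17, -120, 0]
  ]
}}

```text
time: 17.03
ee_pos: [0.4152, 0.0806, 0.1865]
eef_rot: [0.098, 0.983, -0.015, 0.155]
ft_force: [0.4, 0.1, 0.2]
width: 0.0434
grip_force: 0.0
```

```bash
python3 -c "
from look import *
look('s6')"
```

```text
t 17.13 p [0.4156 0.0805 0.1865] x [-0.933  0.188 -0.308] z [ 0.302 -0.061 -0.951] F [ 0.2 -0.3 -0.9] w 0.0433 g 0.0 j [-0.68 -0.34  0.18  2.24  0.31  1.02  0.74]
blank 407 x [-73.2  73.8] y [-15.   12.9] z 10.6 slopes [ 0.002 -0.01 ]
peg 21 [46.6 -0.9 55.5]
blank 266 x [-70.2  74.4] y [-15.6  16.5] z 11.0 slopes [0.006 0.059]
peg 24 [49.9 -2.  53. ]
```

View pics/s6.png

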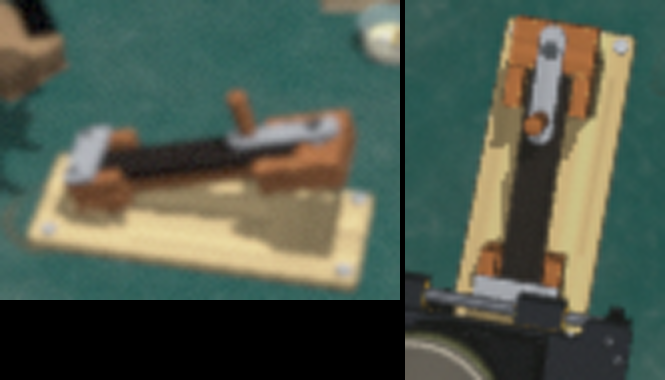

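The latch points straight down the bed (peg at bed (48,-1)), the blank lies flat beneath it, and the gripper is clear. I'm handing the job in.

```bash
python3 -c "
from bench import r
print(r.close_job())"
```

```text
the job is handed in; nothing more can be done
None
```

The job is handed in at about 17 s: the last camera check showed the blank hooked and flat in the cradle, the latch closed at its stop and the gripper clear; `close_job()` returned no verdict.

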